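# Turn the leaf of the plating sample book and hold it flat

## Task

Show the customer the next page of the plating sample book: with the fingertips push the blue ring box that stands on the left page off the book onto the bare table, still upright, then push the raised leaf over the spine to the left and press it down flat. The spring in the spine lifts the leaf again, so finish while still holding it down lightly with a fingertip on its tab or bare margin. Push, never lift or carry; leave the black sample panels untouched, the book where it lies and the other things alone.

Things in the scene. Friction and masses are not known exactly. Their poses are not given: they have to be found in the camera images.
- book: Plating sample book lying open, dark blue boards 176 mm (x) by 356 mm (y), 5 mm high, brass corners, loose, 1.5 kg. Origin: underside centre below the spine; x along the spine away from the robot, y to the left page, z up. Pages: cream cloth, top 7 mm above the table, 12 to 173 mm either side of the spine. Spine fittings: within 8 mm of the axis, up to 19 mm high.
- spine_mid (a point): Middle of the spine, on the hinge axis of the leaf, 12.5 mm above the book's underside. The axis is the book's x.
- leaf (a joint): Angle of the leaf about the spine, rad: 0 flat on the right page, 1.57 upright, 3.14 flat on the left page (hard stops at both). Sprung friction hinge: it stays about where it is left between 0.45 and 2.7; beyond 2.7 it springs back to about 2.7 unless held. About 1 N at the tab turns it or keeps it flat. Starts at 0.55 to 1.0, raised over the right page.
- leaf_board: Ivory rigid leaf, 4 mm thick, 156 mm along the spine. Origin at spine_mid; axes as the book's when the joint is 0, so it extends along its own -y: board 14 to 152 mm from the axis, then a tab 60 mm wide (blue marker, middle of the free edge) out to 170 mm. Bare from 106 mm outward, but for 3 mm high rubber feet at 143 mm, 69 mm either side of the middle.
- tab (a point): Middle of the tab of the leaf, 158 mm from the hinge axis, in the leaf's mid-plane.
- panel: Black plush panels with plated discs on both faces of the leaf, 126 mm along the spine, 22 to 106 mm from the hinge axis, 7 mm thick over both. Origin and axes as leaf_board. Fingers must not touch them.
- blue_box: Blue ring box, shut, 52 x 52 mm and 45 mm high (a small gold stud on one side), about 55 g, loose, standing on the left page about 110 mm left of the spine. Origin: centre of its underside, z up.
- red_box: Red ring box, 52 x 52 x 45 mm, on the table left of the book. Leave alone. Origin: underside centre.
- dish: Small white dish, 82 mm across, 22 mm high, on the table left of the book. Leave alone. Origin: underside centre.
- loupe: Folding loupe, 35 x 29 x 14 mm, on the table at the left. Leave alone. Origin: underside centre.
- notebook: Blue notebook, 148 x 109 x 14 mm, right of the book. Leave alone. Origin: underside centre.
- bracelet_white_0: Cream bracelet, 59 mm across, 30 mm high, to the right, behind the book. Leave alone. Origin: underside centre.
- pen: White ballpoint pen, 145 mm long, 11 mm thick, right of the book. Leave alone. Origin: underside centre.
Not all that is in view belongs to the job. Of the things that look like the blue_box, the larger one is meant.

How it is judged:
On the way, in this order (a step that is already met when the one before it is completed fails the run):
1. the blue ring box has been pushed off the book and stands on the table (height (world z) of blue_box between -0.005 and 0.004 m and angle between blue_box's own z axis and vertical below 0.06 rad), for 0.2 s.
2. the leaf has been turned past upright to the left (value of joint leaf above 2 rad), for 0.1 s.
At the end, for the whole second after the job is handed in: The leaf lies flat on the left page (within 0.07 rad of its stop) under a finger that presses on it with more than 0.3 N; the blue ring box stands upright and still on the table, off the book and clear of the leaf; the book lies flat (all of step 1 and value of joint leaf above 3.07 rad and contact force between the fingers and leaf_board above 0.3 N and linear speed of blue_box below 0.02 m/s and contact force between blue_box and leaf_board below 0.05 N and angle between book's own z axis and vertical below 0.03 rad); the arm keeps its last pose, push and grip.
It fails at once if the blue ring box is lifted (more than 15 mm above the page) or knocked over (height (world z) of blue_box above 0.022 m or angle between blue_box's own z axis and vertical above 0.6 rad).
It fails at once if the fingers or the arm touch the plush sample panels of the leaf (contact force between any of the fingers, the arm and panel above 0.2 N).
It fails at once if the leaf is pressed or gripped hard (over 40 N) (contact force between the fingers and leaf_board above 40 N).
It fails at once if the book is lifted, tipped or shifted by more than 25 mm (distance of book from where it was at the start of the episode above 0.025 m or height (world z) of book above 0.008 m or angle between book's own z axis and vertical above 0.08 rad).
It fails at once if another thing on the table is moved by more than 20 mm (distance of any of red_box, dish, loupe, notebook, bracelet_white_0, pen from where it was at the start of the episode above 0.02 m).
It also fails if it takes over 58 s, if anything falls off the work surface, if the arm or the gripper's body presses on something with over 40 N, if the wrist force passes 120 N, or if a joint passes its speed limit or range.

## Robot

A 6-joint arm with a two-finger parallel gripper is mounted at the origin on a cart in front of the work surface, level with it; the furniture and walls round the work are solid. World frame = base frame: x ahead of the robot, y to its left, z up, the work surface at z = 0. Lengths are in m, angles in rad, forces in N, time in s.
With the tool pointing down it reaches from about 0.225 to 0.875 m from the base axis. Payload 3.4 kg.
Tool frame: the origin (TCP) lies on the centre line of the jaws, within the pads' length; the fingertips stand 11 mm ahead of it and the grasp point (between the pads) lies 8 mm behind it; z points along the fingers, y is the line along which they close (so a half turn about z gives the same grasp; the last joint's range is limited). The gripper opens to 85 mm and grips with 20 to 120 N. Pads are 22 mm wide; open, the fingers measure 114 mm over their backs; the gripper's body (76 mm by 85 mm) begins 54 mm behind the grasp point. The pads swing forward as they close: fully open they stand 13 mm farther back than shut.
Start: joints at [-1.427, 0.276, 1.505, -0, 1.361, -0.121], TCP at [0.15, -0.555, 0.242] pointing down, gripper open.
Joint ranges: [-2.89, 2.89], [-0.75, 2.08], [0.22, 2.7], [-1.18, 4.32], [0.11, 2.71], [-2.7, 2.7]. Speed limits (rad/s): [2.57, 2.57, 3.14, 3.14, 3.14, 3.14].

## Interface

Orientations are given as a unit quaternion [w, x, y, z].
In Python, from rig import manip, eyes, job gives the robot as it stands.
- The arm moves only by the tool drive_tool, never from a script. Its argument "rows" is a list of rows, each a list of 3 entries, a list of its own where there are three numbers: the turn, a rotation vector about the world's x, y, z in rad, then the shift along the world's x, y, z in cm, then the finger opening in cm, from 0 to 8.54. A call has 1 to 8 rows; each row shifts and turns the commanded pose from where the row before left it; what a row does not reach is not made up. A row lasts 1/8 s, in which the tool goes at most 62.5 mm and 10.7 degrees, less where a joint would pass 70% of its speed; a pose out of reach is approached as far as the arm can. A call is refused whole if a number of a shift passes 6.25 or a number of a turn 0.188, either way. A call with a gripper value outside its range is refused whole. The fingers move at their own pace and stop on an object; "force" is the grip in N (left out, the last holds). Time passes only in rows, so rows that do not move let the fingers close. It gives the time, the measured TCP pose, the force, the opening and the grip force at its end, in the units of the state.
- manip.get_state(): the state, without advancing time (a new reading comes with each control period).
- eyes.get_image(name): name is "scene" or "top" or "wrist"; returns the picture (384x512x3 uint8, red, green, blue); there is no depth.
- eyes.get_calibration(name): a dict with "camera_matrix" (3x3 intrinsics, pixels), "view" (4x4, takes a point from world to camera coordinates). Camera axes: x right, y up, looking along -z (the intrinsics and any distortion apply to the point x, -y, -z); pixel columns grow to the right and rows downward; lengths in m; the calibration is good to about 2 mm. A picture is of the moment at which its call begins: read the wrist's pose just before it. get_calibration takes no time and is no camera call; for the wrist camera it gives the pose at the moment of the call.
- job.sign_off(): hands the job in; it is judged then, once.
The state is a dict: "clock": time; "qpos": joint angles; "qd": joint speeds; "effort": joint torques, N m; "position": TCP position; "ee_rot": TCP orientation; "contact_force": force on the tool from outside, world axes, zero at the start; "moment": the same for the moment, N m; "width": finger opening in m; "gripper_force": force on a finger pad.
Only numpy, scipy, OpenCV 4.12 (cv2) and the standard library are available. Lean on these libraries where they do the work, as an engineer would, in place of code of your own. Each camera call takes 0.05 s, during which the arm holds its last target. There are 200 camera calls.

## Working session

There is one attempt and no reset: what is moved stays moved. The work goes in short steps, Python scripts to look and compute and a tool call to move; the robot and the scene stay as the last step left them, time stands still between calls to the robot, and variables do not carry over. Pictures are saved under pics/ and viewed, at most 10 in all, crops included, and the job is handed in when it is done.

Besides the shell and the picture viewer there is one more tool, called after ">>>" as name([rows], argument=value, ...), one row to a line, values as JSON. drive_tool: Moves the arm, as the interface text tells. Its arguments: {"type":"object","properties":{"rows":{"type":"array"},"force":{"type":"number"}},"required":["rows"]}

```bash
mkdir -p pics; cat > h.py <<'E'
import numpy as np, cv2
from rig import manip, eyes, job
def snap(n,f):
    im=eyes.get_image(n); cv2.imwrite('pics/'+f,im[:,:,::-1]); return im
def ray(c,u,v):
    K=np.array(c['camera_matrix']);V=np.array(c['view'])
    p=np.linalg.solve(K,[u,v,1.]); d=V[:3,:3].T@np.array([p[0],-p[1],-p[2]])
    return -V[:3,:3].T@V[:3,3],d
def onz(c,u,v,z):
    o,d=ray(c,u,v); return o+d*(z-o[2])/d[2]
def proj(c,P):
    K=np.array(c['camera_matrix']);V=np.array(c['view'])
    q=V[:3,:3]@np.array(P)+V[:3,3]; p=K@np.array([q[0],-q[1],-q[2]]); return p[:2]/p[2]
def tri(rays):
    A=np.zeros((3,3));b=np.zeros(3)
    for o,d in rays:
        d=d/np.linalg.norm(d);M=np.eye(3)-np.outer(d,d);A+=M;b+=M@o
    return np.linalg.solve(A,b)
E
python3 - <<'E'
from h import *
a=snap('scene','s0.png');b=snap('top','t0.png')
for n in('scene','top'):
    c=eyes.get_calibration(n);print({k:np.round(v,3).tolist() for k,v in c.items()})
cv2.imwrite('pics/st0.png',cv2.resize(np.vstack([a,b])[:,:,::-1],(400,600)))
print(manip.get_state())
E
```

```text
{'camera_matrix': [[432.021, 0.0, 254.936], [0.0, 432.021, 191.674], [0.0, 0.0, 1.0]], 'view': [[-0.834, -0.551, 0.017, 0.567], [0.237, -0.33, 0.914, -0.169], [-0.498, 0.767, 0.406, -1.183], [0.0, 0.0, 0.0, 1.0]]}
{'camera_matrix': [[386.226, 0.0, 256.891], [0.0, 386.226, 192.773], [0.0, 0.0, 1.0]], 'view': [[0.028, -1.0, -0.01, 0.047], [0.987, 0.026, 0.159, -0.622], [-0.158, -0.015, 0.987, -1.238], [0.0, 0.0, 0.0, 1.0]]}
{'clock': 0.1, 'qpos': array([-1.42700578e+00,  2.76555217e-01,  1.50600211e+00,  5.64279201e-06,
        1.36068114e+00, -1.20985053e-01]), 'qd': array([ 0.00149022, -0.00069921, -0.00376465, -0.00093133, -0.00053728,
        0.00021242]), 'effort': array([ 1.46762704e-03, -4.17698801e+01, -2.46405995e+01, -2.26517959e-04,
        5.88732961e-03, -9.50877734e-06]), 'position': array([ 0.15041466, -0.55452118,  0.24151457]), 'ee_rot': array([-8.22881513e-04,  9.91249270e-01,  1.32000790e-01, -6.62447538e-06]), 'contact_force': array([ 0.29616267, -0.2574296 ,  0.7362852 ]), 'moment': array([-0.05847   ,  0.00593639,  0.01613894]), 'gripper_force': 0.0, 'width': 0.0855299756883483}
```

View pics/s0.png

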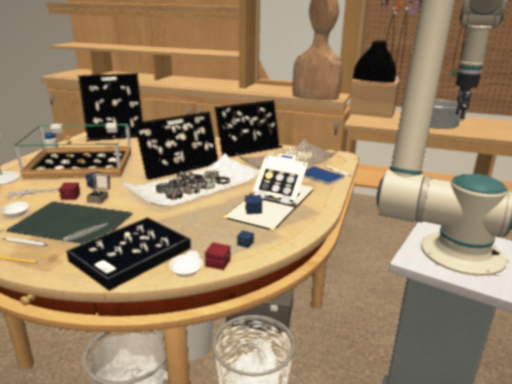

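View pics/t0.png

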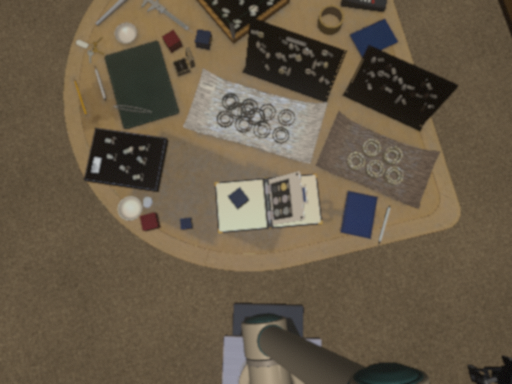

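The top view shows the book at about (215–321, 175–232), the large blue box at (238,198) on its left page, and the leaf leaning over the right page with its tab near (304,195). A smaller blue box is at (186,223), the red box at (149,221) and the dish at (131,208). The scene view shows the box at (254,204) and the leaf at (280,178).

```bash
python3 - <<'E'
from h import *
a=cv2.imread('pics/s0.png');b=cv2.imread('pics/t0.png')
A=cv2.resize(a[140:270,175:345],None,fx=4,fy=4,interpolation=cv2.INTER_CUBIC)
B=cv2.resize(b[165:240,110:330],None,fx=3.6,fy=3.6,interpolation=cv2.INTER_CUBIC)
cv2.imwrite('pics/cs.png',A);cv2.imwrite('pics/ct.png',B)
cs,ct=eyes.get_calibration('scene'),eyes.get_calibration('top')
for n,im,c in(('s',a,cs),('t',b,ct)):
    h=cv2.cvtColor(im,cv2.COLOR_BGR2HSV)
    m=cv2.inRange(h,(100,80,20),(130,255,140))
    N,L,S,C=cv2.connectedComponentsWithStats(m)
    for i in range(1,N):
        if S[i,4]>15: print(n,S[i].tolist(),C[i].round(1).tolist(),onz(c,*C[i],.03).round(3).tolist())
h=cv2.cvtColor(b,cv2.COLOR_BGR2HSV)
m=cv2.inRange(h,(10,0,165),(40,70,255))[160:240,205:330]
N,L,S,C=cv2.connectedComponentsWithStats(m)
for i in range(1,N):
    if S[i,4]>60:
        r=cv2.minAreaRect(np.argwhere(L==i)[:,::-1].astype(np.float32)); p=cv2.boxPoints(r)+[205,160]
        print(S[i].tolist(),p.round(1).tolist(),[onz(ct,*q,.007).round(3).tolist() for q in p])
E
```

```text
s [45, 133, 9, 5, 37] [48.9, 134.9] [1.802, 0.055, 0.03]
s [306, 168, 35, 14, 258] [321.7, 174.3] [0.539, -0.242, 0.03]
s [247, 196, 14, 16, 195] [253.4, 203.7] [0.607, 0.121, 0.03]
s [145, 224, 8, 5, 16] [147.7, 225.4] [0.773, 0.417, 0.03]
s [156, 227, 14, 10, 44] [161.2, 232.1] [0.714, 0.423, 0.03]
s [239, 232, 13, 14, 132] [245.2, 238.4] [0.503, 0.317, 0.03]
s [107, 235, 15, 16, 55] [113.9, 241.2] [0.781, 0.531, 0.03]
s [136, 241, 21, 18, 71] [147.5, 250.3] [0.674, 0.512, 0.03]
s [123, 243, 10, 6, 16] [128.1, 245.9] [0.732, 0.525, 0.03]
s [114, 250, 23, 20, 118] [125.6, 259.5] [0.687, 0.573, 0.03]
s [98, 255, 9, 4, 18] [101.9, 256.3] [0.746, 0.597, 0.03]
s [89, 257, 8, 5, 18] [92.4, 259.2] [0.755, 0.619, 0.03]
t [352, 20, 44, 36, 838] [373.7, 36.9] [1.205, -0.342, 0.03]
t [342, 193, 34, 44, 1126] [358.7, 214.4] [0.559, -0.279, 0.03]
[65, 13, 51, 53, 1312] [[269.5, 175.2], [315.4, 170.9], [320.2, 221.8], [274.2, 226.1]] [[0.69, 0.022, 0.007], [0.709, -0.137, 0.007], [0.533, -0.154, 0.007], [0.514, 0.002, 0.007]]
[11, 20, 50, 51, 1864] [[215.2, 183.2], [261.8, 179.4], [265.6, 226.8], [219.0, 230.6]] [[0.657, 0.21, 0.007], [0.674, 0.049, 0.007], [0.511, 0.031, 0.007], [0.494, 0.189, 0.007]]
```

View pics/ct.png

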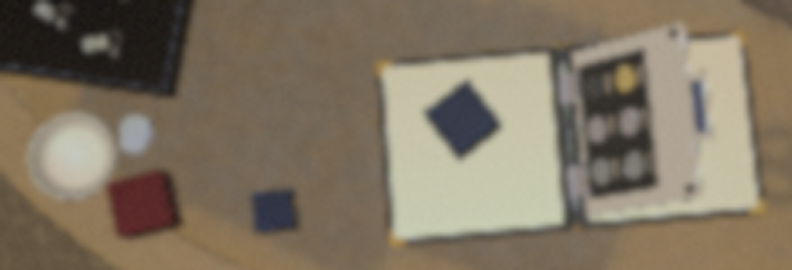

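View pics/cs.png

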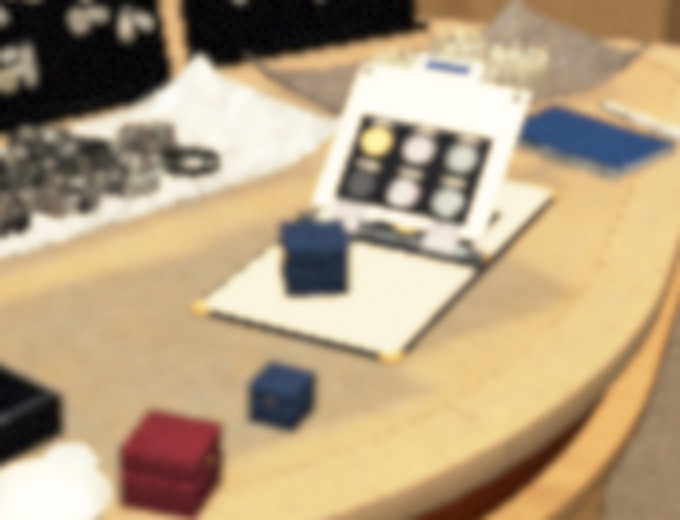

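The crops show the blue box's top face as a diamond with corners at about (427,113), (466,81), (499,127) and (461,158) in the top crop. The tab marker is at (700,107) there and at (447,66) in the scene crop. The small blue box, red box and dish are all well to the left.

```bash
cat >> h.py <<'E'
cs,ct=eyes.get_calibration('scene'),eyes.get_calibration('top')
T=lambda x,y:(x/3.6+110-.36,y/3.6+165-.36)
S=lambda x,y:(x/4+175-.37,y/4+140-.37)
E
python3 - <<'E'
from h import *
print('box top',[onz(ct,*T(*p),.052)[:2].round(3).tolist() for p in((427,113),(466,81),(499,127),(461,158))])
print('box h tri near/ corners',[tri([ray(ct,*T(*a)),ray(cs,*S(*b))]).round(3).tolist() for a,b in(((427,113),(287,258)),((461,158),(348,256)),((499,127),(346,227)),((466,81),(281,229)))])
B=[onz(ct,*T(*p),.005)[:2] for p in((380,66),(397,241),(758,207),(742,38))]
B=np.array(B);print('book',B.round(3).tolist(),B.mean(0).round(4), cv2.minAreaRect((B*1000).astype(np.float32)))
c=B.mean(0);yaw=np.arctan2(*(B[0]+B[3]-B[1]-B[2])[::-1]);yv=(B[0]+B[1]-B[2]-B[3]);print(yaw,np.arctan2(-yv[0],yv[1]))
t=tri([ray(ct,*T(700,107)),ray(cs,*S(447,66))]);print('tab',t)
ux=np.array([np.cos(yaw),np.sin(yaw)]);uy=np.array([-ux[1],ux[0]])
d=t[:2]-c;print('tab book',d@ux,d@uy,'ang',np.arctan2(t[2]-.0125,-d@uy))
for n,p,z in(('small',(276,209),.03),('red',(141,200),.045),('dish',(72,153),.02),):print(n,onz(ct,*T(*p),z).round(3))
E
```

```text
box top [[0.606, 0.159], [0.637, 0.124], [0.595, 0.092], [0.565, 0.126]]
box h tri near/ corners [[0.607, 0.159, 0.043], [0.569, 0.127, 0.043], [0.596, 0.092, 0.048], [0.638, 0.124, 0.047]]
book [[0.658, 0.21], [0.49, 0.186], [0.532, -0.154], [0.695, -0.138]] [0.5938 0.026 ] ((592.24609375, 27.064422607421875), (169.16603088378906, 350.2210693359375), 6.016389846801758)
0.11909960268029983 0.11312930915323462
tab [ 0.60654522 -0.08416938  0.13253249]
tab book -0.00040968279405969454 -0.11095273913924202 ang 0.8246867163122414
small [0.516 0.298 0.03 ]
red [0.519 0.42  0.045]
dish [0.564 0.496 0.02 ]
```

>>> drive_tool([
  [[0,0,0.076],[2.8,3.85,0],3.2],
  [[0,0,0.076],[2.8,3.85,0],3.2],
  [[0,0,0.076],[2.8,3.85,0],3.2],
  [[0,0,0.076],[2.8,3.85,0],3.2],
  [[0,0,0.076],[2.8,3.85,0],3.2],
  [[0,0,0.076],[2.8,3.85,0],3.2],
  [[0,0,0.076],[2.8,3.85,0],3.2],
  [[0,0,0.076],[2.8,3.85,0],3.2],
])

```text
clock: 1.1
position: [0.375, -0.2455, 0.2421]
ee_rot: [-0.0, 0.906, 0.424, -0.0]
contact_force: [0.6, -0.4, -0.2]
width: 0.0322
gripper_force: 0.0
```

>>> drive_tool([
  [[0,0,0.076],[2.7,3.85,0],3.2],
  [[0,0,0.076],[2.7,3.85,0],3.2],
  [[0,0,0.076],[2.7,3.85,0],3.2],
  [[0,0,0.076],[2.7,3.85,0],3.2],
  [[0,0,0.076],[2.7,3.85,0],3.2],
  [[0,0,0.076],[2.7,3.85,0],3.2],
  [[0,0,0.076],[2.7,3.85,0],3.2],
  [[0,0,0.076],[2.7,3.85,0],3.2],
])

```text
clock: 2.1
position: [0.591, 0.0624, 0.2418]
ee_rot: [-0.0, 0.737, 0.676, -0.0]
contact_force: [0.1, 0.2, 0.6]
width: 0.032
gripper_force: 0.0
```

```bash
python3 - <<'E'
from h import *
c=eyes.get_calibration('wrist')
im=snap('wrist','w1.png')
print(np.round(c['view'],3).tolist())
h=cv2.cvtColor(im,cv2.COLOR_RGB2HSV)
m=cv2.inRange(h,(100,70,15),(130,255,140))
N,L,St,C=cv2.connectedComponentsWithStats(m)
for i in range(1,N):
    if St[i,4]>300:
        print(St[i].tolist(),C[i].round(1),onz(c,*C[i],.03).round(3))
        k=cv2.convexHull(np.argwhere(L==i)[:,::-1].astype(np.int32)); k=cv2.approxPolyDP(k,5,True)[:,0]
        print([(q.tolist(),onz(c,*q,.052)[:2].round(3).tolist(),onz(c,*q,.007)[:2].round(3).tolist()) for q in k])
E
```

```text
[[0.996, -0.087, 0.0, -0.583], [0.083, 0.948, -0.308, -0.067], [0.027, 0.307, 0.951, -0.413], [0.0, 0.0, 0.0, 1.0]]
[230, 86, 60, 63, 1938] [259.7 117.3] [0.602 0.124 0.03 ]
[([289, 119], [0.636, 0.12], [0.641, 0.117]), ([259, 148], [0.598, 0.089], [0.599, 0.082]), ([230, 117], [0.568, 0.128], [0.564, 0.126]), ([260, 86], [0.605, 0.158], [0.606, 0.161])]
[259, 307, 36, 15, 342] [276.4 314.2] [ 0.604 -0.178  0.03 ]
[([294, 307], [0.63, -0.147], [0.635, -0.187]), ([293, 316], [0.628, -0.163], [0.633, -0.206]), ([260, 321], [0.579, -0.168], [0.576, -0.211]), ([259, 312], [0.579, -0.152], [0.576, -0.193])]
```

View pics/w1.png

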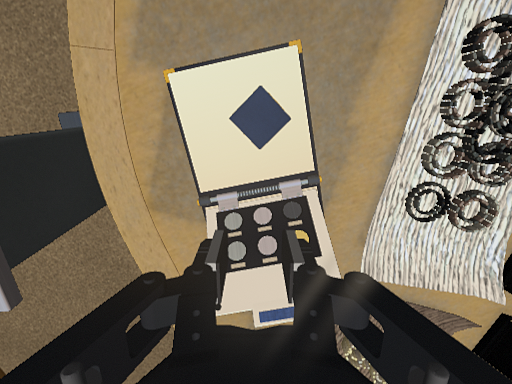

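The wrist view confirms the box diamond at (230–290, 86–148) px, with its centre at (0.602, 0.124) and its rear corner at (0.598, 0.089). Next I'll centre on it, lower behind it and push it in the V of the fingers.

>>> drive_tool([
  [[0,0,0],[0.5,0,-4],3.2],
  [[0,0,0],[0,0,-5],3.2],
  [[0,0,0],[0,0,-5],3.2],
  [[0,0,0],[0,0,-4],3.2],
  [[0,0,0],[0,0,-2.5],3.2],
  [[0,0,0],[0,0,-1],3.2],
  [[0,0,0],[0,0,0],3.2],
])

```text
clock: 3.02
position: [0.5953, 0.0609, 0.027]
ee_rot: [-0.0, 0.738, 0.675, -0.0]
contact_force: [-0.2, 0.4, -0.5]
width: 0.032
gripper_force: 0.0
```

>>> drive_tool([
  [[0,0,0],[0.09,1,0],3.2],
  [[0,0,0],[0.09,1,0],3.2],
  [[0,0,0],[0.05,0.6,0],3.2],
  [[0,0,0],[0.05,0.6,0],3.2],
  [[0,0,0],[0.05,0.6,0],3.2],
  [[0,0,0],[0.05,0.6,0],3.2],
  [[0,0,0],[0.05,0.6,0],3.2],
  [[0,0,0],[0.05,0.6,0],3.2],
])

```text
clock: 4.03
position: [0.6004, 0.1172, 0.0274]
ee_rot: [0.0, 0.738, 0.675, -0.0]
contact_force: [0.5, -1.3, 1.1]
width: 0.0323
gripper_force: 0.7
```

>>> drive_tool([
  [[0,0,0],[0.05,0.6,0],3.2],
  [[0,0,0],[0.05,0.6,0],3.2],
  [[0,0,0],[0.05,0.6,0],3.2],
  [[0,0,0],[0.05,0.6,0],3.2],
  [[0,0,0],[0.05,0.6,0],3.2],
  [[0,0,0],[0.04,0.5,0],3.2],
  [[0,0,0],[0.04,0.5,0],3.2],
  [[0,0,0],[0.04,0.5,0],3.2],
])

```text
clock: 5.03
position: [0.604, 0.1623, 0.0273]
ee_rot: [0.0, 0.738, 0.675, 0.0]
contact_force: [-0.8, -1.1, 1.6]
width: 0.0319
gripper_force: 0.9
```

>>> drive_tool([
  [[0,0,0],[0.04,0.5,0],3.2],
  [[0,0,0],[0.04,0.5,0],3.2],
  [[0,0,0],[0.04,0.5,0],3.2],
  [[0,0,0],[0.04,0.5,0],3.2],
  [[0,0,0],[0.04,0.5,0],3.2],
  [[0,0,0],[0.04,0.5,0],3.2],
  [[0,0,0],[0.04,0.5,0],3.2],
  [[0,0,0],[0.04,0.5,0],3.2],
])

```text
clock: 6.02
position: [0.6072, 0.2024, 0.0273]
ee_rot: [0.0, 0.738, 0.675, -0.0]
contact_force: [0.0, -1.1, 0.4]
width: 0.0322
gripper_force: 0.2
```

```bash
python3 - <<'E'
from h import *
w=snap('wrist','w2.png');t=snap('top','t2.png')
cv2.imwrite('pics/v2.png',np.hstack([cv2.resize(w,(400,300)),cv2.resize(t[150:255,120:330],(400,300),interpolation=cv2.INTER_CUBIC)])[:,:,::-1])
E
```

```text
(no output)
```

View pics/v2.png

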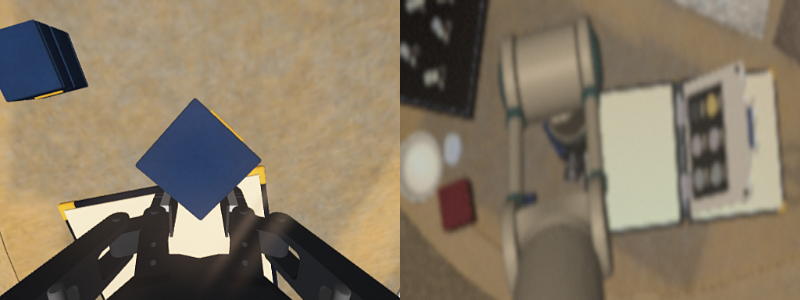

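The wrist view shows the box seated in the V at (135–262, 100–220) px, with its rear still over the book's edge. The small box at the upper left is clear of the path.

>>> drive_tool([
  [[0,0,0],[0.04,0.5,0],3.2],
  [[0,0,0],[0.04,0.5,0],3.2],
  [[0,0,0],[0.04,0.5,0],3.2],
  [[0,0,0],[0.04,0.5,0],3.2],
  [[0,0,0],[0.04,0.5,0],3.2],
  [[0,0,0],[0.04,0.5,0],3.2],
  [[0,0,0],[0,0,0],3.2],
  [[0,0,0],[0,0,0],3.2],
])

```text
clock: 7.12
position: [0.6096, 0.2321, 0.0273]
ee_rot: [0.0, 0.738, 0.675, 0.0]
contact_force: [0.2, 0.3, -0.1]
width: 0.0319
gripper_force: 0.0
```

>>> drive_tool([
  [[0,0,0],[-0.05,-0.6,0],3.2],
  [[0,0,0],[-0.15,-1.8,0],3.2],
  [[0,0,0],[-0.2,-2,0],3.2],
  [[0,0,0],[0,-1,3],3.2],
  [[0,0,0],[0,0,5],3.2],
  [[0,0,0],[0,0,5],3.2],
  [[0,0,0],[0,0,5],3.2],
  [[0,0,0],[0,0,3],3.2],
])

```text
clock: 8.12
position: [0.6062, 0.1764, 0.2405]
ee_rot: [0.001, 0.739, 0.674, 0.002]
contact_force: [0.4, -0.6, -0.6]
width: 0.0315
gripper_force: 0.0
```

```bash
python3 - <<'E'
from h import *
c=eyes.get_calibration('wrist')
w=snap('wrist','w3.png');s=snap('scene','s3.png')
cv2.imwrite('pics/v3.png',np.hstack([cv2.resize(w,(400,300)),cv2.resize(s[140:270,175:345],(400,300),interpolation=cv2.INTER_CUBIC)])[:,:,::-1])
h=cv2.cvtColor(w,cv2.COLOR_RGB2HSV)
m=cv2.inRange(h,(100,70,15),(130,255,140))
N,L,St,C=cv2.connectedComponentsWithStats(m)
for i in range(1,N):
    if St[i,4]>300:
        print(St[i].tolist())
        k=cv2.convexHull(np.argwhere(L==i)[:,::-1].astype(np.int32)); k=cv2.approxPolyDP(k,4,True)[:,0]
        print([(q.tolist(),onz(c,*q,.045)[:2].round(3).tolist(),onz(c,*q,.0)[:2].round(3).tolist()) for q in k])
m=cv2.inRange(h,(15,0,150),(40,90,255)); m=cv2.morphologyEx(m,cv2.MORPH_OPEN,np.ones((5,5)))
N,L,St,C=cv2.connectedComponentsWithStats(m)
for i in range(1,N):
    if St[i,4]>1500:
        k=cv2.approxPolyDP(cv2.convexHull(np.argwhere(L==i)[:,::-1].astype(np.int32)),6,True)[:,0]
        print('cream',St[i].tolist(),[onz(c,*q,.007)[:2].round(3).tolist() for q in k])
E
```

```text
[147, 53, 43, 40, 1159]
[([189, 86], [0.541, 0.28], [0.532, 0.284]), ([157, 91], [0.504, 0.278], [0.489, 0.281]), ([147, 60], [0.5, 0.311], [0.484, 0.318]), ([175, 53], [0.532, 0.315], [0.521, 0.323])]
[222, 63, 61, 65, 2039]
[([282, 95], [0.646, 0.261], [0.651, 0.262]), ([253, 127], [0.61, 0.228], [0.609, 0.225]), ([222, 97], [0.577, 0.265], [0.572, 0.266]), ([251, 63], [0.614, 0.297], [0.614, 0.303])]
cream [436, 33, 76, 90, 3143] [[0.947, 0.201], [0.855, 0.214], [0.853, 0.268], [0.89, 0.31], [0.93, 0.305]]
cream [172, 140, 133, 117, 10780] [[0.671, 0.054], [0.565, 0.033], [0.506, 0.063], [0.493, 0.186], [0.655, 0.204]]
cream [373, 171, 52, 85, 1519] [[0.842, 0.143], [0.817, 0.011], [0.777, 0.015], [0.8, 0.113], [0.818, 0.138]]
```

View pics/v3.png

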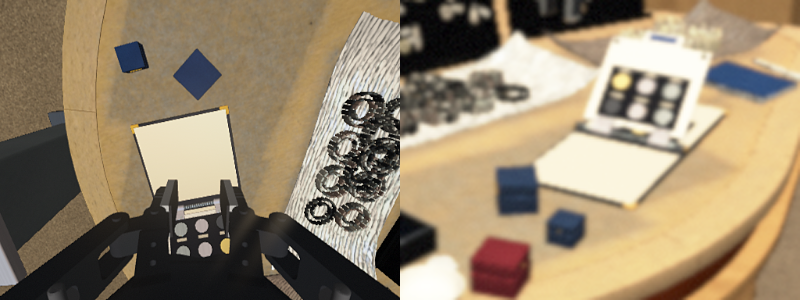

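The box stands on the table with corners at (0.577–0.646, 0.228–0.297), about 17 mm clear of the book, and the leaf is unmoved. Next I'll close the fingers and go to the right of the tab.

>>> drive_tool([
  [[0,0,0.029],[0.1,-4.5,0.4],0],
  [[0,0,0.029],[0.1,-4.5,0.4],0],
  [[0,0,0.029],[0.1,-4.5,0],0],
  [[0,0,0.029],[0.1,-4.5,0],0],
  [[0,0,0.029],[0.1,-4.5,0],0],
  [[0,0,0.029],[0.1,-4.5,0],0],
  [[0,0,0.029],[0.2,-5,0],0],
  [[0,0,0],[0,0,0],0],
])

```text
clock: 9.22
position: [0.6123, -0.1464, 0.2433]
ee_rot: [-0.001, 0.668, 0.744, -0.001]
contact_force: [-0.4, 0.5, -0.4]
width: 0.0004
gripper_force: 0.0
```

>>> drive_tool([
  [[0,0,0],[0,0,-4],0],
  [[0,0,0],[0,0,-4],0],
  [[0,0,0],[0,0,-4],0],
  [[0,0,0],[0,0,-1],0],
  [[0,0,0],[0,0,0],0],
])

```text
clock: 9.85
position: [0.6132, -0.1417, 0.1149]
ee_rot: [-0.001, 0.666, 0.746, -0.0]
contact_force: [0.3, 0.4, 0.4]
width: -0.0001
gripper_force: 0.0
```

```bash
python3 - <<'E'
from h import *
w=snap('wrist','w4.png');s=snap('scene','s4.png')
cv2.imwrite('pics/v4.png',np.hstack([cv2.resize(w,(400,300)),cv2.resize(s[110:240,215:385],(400,300),interpolation=cv2.INTER_CUBIC)])[:,:,::-1])
E
```

```text
(no output)
```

View pics/v4.png

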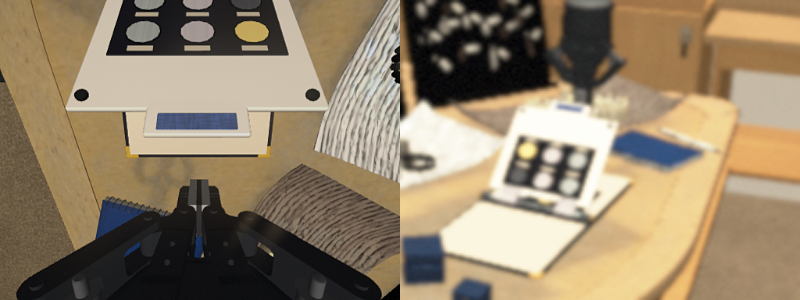

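The wrist view shows the closed fingers at (200,200) px, centred on the tab at (197,122) and to the right of it. The bare margin is unobstructed. Now I'll push along the arc.

>>> drive_tool([
  [[0,0,0],[-0.16,1.39,0.6],0],
  [[0,0,0],[-0.16,1.39,0.6],0],
  [[0,0,0],[-0.16,1.39,0.6],0],
  [[0,0,0],[-0.11,0.89,0.5],0],
  [[0,0,0],[-0.11,0.89,0.5],0],
  [[0,0,0],[-0.11,0.89,0.5],0],
  [[0,0,0],[-0.11,0.89,0.5],0],
  [[0,0,0],[-0.11,0.89,0.5],0],
])

```text
clock: 10.95
position: [0.6031, -0.0552, 0.1584]
ee_rot: [-0.0, 0.666, 0.746, -0.0]
contact_force: [-0.1, -0.7, -0.4]
width: -0.0002
gripper_force: 0.1
```

>>> drive_tool([
  [[0,0,0],[-0.115,0.98,0.3],0],
  [[0,0,0],[-0.115,0.98,0.3],0],
  [[0,0,0],[-0.115,0.98,0.3],0],
  [[0,0,0],[-0.115,0.98,0.3],0],
  [[0,0,0],[-0.115,0.98,0.25],0],
  [[0,0,0],[-0.115,0.98,0.2],0],
  [[0,0,0],[-0.115,0.98,0.1],0],
])

```text
clock: 11.82
position: [0.5952, 0.0135, 0.176]
ee_rot: [0.0, 0.666, 0.746, 0.0]
contact_force: [0.1, -0.3, -0.0]
width: -0.0003
gripper_force: 0.1
```

```bash
python3 - <<'E'
from h import *
w=snap('wrist','w5.png');s=snap('scene','s5.png')
cv2.imwrite('pics/v5.png',np.hstack([cv2.resize(w,(400,300)),cv2.resize(s[110:240,215:385],(400,300),interpolation=cv2.INTER_CUBIC)])[:,:,::-1])
E
```

```text
(no output)
```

View pics/v5.png

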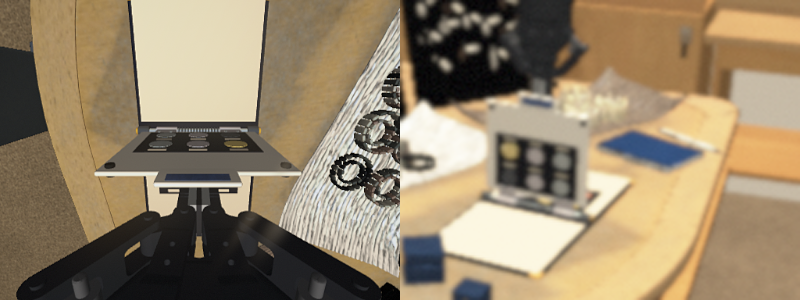

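The leaf is nearly upright, with the fingertips behind the tab at (197,185) px. I'll continue over.

>>> drive_tool([
  [[0,0,0],[-0.11,0.9,0],0],
  [[0,0,0],[-0.11,0.9,0],0],
  [[0,0,0],[-0.11,0.9,-0.1],0],
  [[0,0,0],[-0.11,0.9,-0.15],0],
  [[0,0,0],[-0.11,0.9,-0.2],0],
  [[0,0,0],[-0.11,0.9,-0.3],0],
  [[0,0,0],[-0.11,0.9,-0.4],0],
])

```text
clock: 12.8
position: [0.5875, 0.0764, 0.1641]
ee_rot: [0.0, 0.666, 0.746, 0.0]
contact_force: [-0.4, -0.8, -0.6]
width: -0.0001
gripper_force: 0.0
```

>>> drive_tool([
  [[0,0,0],[-0.1,0.85,-0.4],0],
  [[0,0,0],[-0.1,0.85,-0.5],0],
  [[0,0,0],[-0.1,0.85,-0.55],0],
  [[0,0,0],[-0.1,0.85,-0.6],0],
  [[0,0,0],[-0.1,0.8,-0.7],0],
  [[0,0,0],[-0.1,0.75,-0.8],0],
])

```text
clock: 13.55
position: [0.5815, 0.1259, 0.1283]
ee_rot: [0.0, 0.666, 0.746, 0.0]
contact_force: [0.5, 0.7, 0.2]
width: 0.0002
gripper_force: 0.1
```

>>> drive_tool([
  [[0,0,0],[-0.08,0.65,-0.8],0],
  [[0,0,0],[-0.07,0.6,-0.8],0],
  [[0,0,0],[-0.06,0.55,-0.8],0],
  [[0,0,0],[-0.05,0.45,-0.8],0],
  [[0,0,0],[-0.05,0.4,-0.8],0],
])

```text
clock: 14.18
position: [0.5784, 0.1521, 0.0883]
ee_rot: [0.0, 0.666, 0.746, 0.0]
contact_force: [1.2, -0.8, 0.7]
width: 0.0001
gripper_force: 0.1
```

```bash
python3 - <<'E'
from h import *
w=snap('wrist','w6.png');s=snap('scene','s6.png')
cv2.imwrite('pics/v6.png',np.hstack([cv2.resize(w,(400,300)),cv2.resize(s[110:240,215:385],(400,300),interpolation=cv2.INTER_CUBIC)])[:,:,::-1])
E
```

```text
(no output)
```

View pics/v6.png

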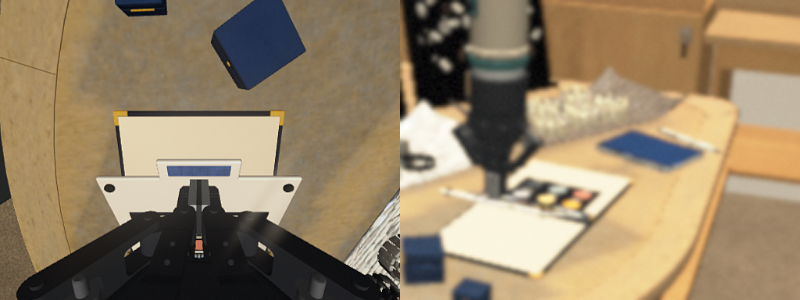

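The leaf is past 2.6 rad, and the fingertips rest on its bare margin at the foot of the tab, near (200,185) px. The box stands clear beyond it. Now I'll press the leaf down.

>>> drive_tool([
  [[0,0,0],[-0.04,0.35,-0.8],0],
  [[0,0,0],[-0.04,0.3,-0.8],0],
  [[0,0,0],[-0.03,0.3,-0.8],0],
  [[0,0,0],[-0.03,0.25,-0.8],0],
  [[0,0,0],[-0.02,0.2,-0.8],0],
  [[0,0,0],[0,0.1,-0.8],0],
  [[0,0,0],[0,0,-0.7],0],
])

```text
clock: 15.15
position: [0.5767, 0.167, 0.0332]
ee_rot: [-0.0, 0.666, 0.746, 0.0]
contact_force: [-0.2, 0.8, 0.7]
width: 0.0002
gripper_force: 0.3
```

>>> drive_tool([
  [[0,0,0],[0,0,-0.4],0],
  [[0,0,0],[0,0,-0.2],0],
  [[0,0,0],[0,0,-0.1],0],
  [[0,0,0],[0,0,0],0],
  [[0,0,0],[0,0,0],0],
])

```text
clock: 15.78
position: [0.5769, 0.1667, 0.027]
ee_rot: [0.0, 0.666, 0.746, 0.0]
contact_force: [0.3, 0.8, 0.5]
width: 0.0001
gripper_force: 0.2
```

>>> drive_tool([
  [[0,0,0],[0,0,-0.1],0],
  [[0,0,0],[0,0,-0.1],0],
  [[0,0,0],[0,0,0],0],
  [[0,0,0],[0,0,0],0],
])

```text
clock: 16.27
position: [0.577, 0.1668, 0.0255]
ee_rot: [0.0, 0.666, 0.746, 0.0]
contact_force: [-0.8, -0.6, 4.6]
width: 0.0
gripper_force: 2.7
```

```bash
python3 - <<'E'
from h import *
f=[]
for i in range(8):
    c=eyes.get_calibration('wrist');w=eyes.get_image('wrist');s=manip.get_state();f.append(s['contact_force'][2])
h=cv2.cvtColor(w,cv2.COLOR_RGB2HSV)
m=cv2.inRange(h,(100,70,15),(130,255,140))
N,L,St,C=cv2.connectedComponentsWithStats(m)
for i in range(1,N):
    if St[i,4]>300: print(St[i].tolist(),onz(c,*C[i],.0145).round(3),onz(c,*C[i],.045).round(3))
print(np.round(f,1),s['position'],s['clock'])
E
```

```text
[103, 0, 93, 17, 1051] [0.518 0.28  0.015] [0.528 0.272 0.045]
[282, 0, 181, 156, 17950] [0.622 0.267 0.015] [0.61  0.262 0.045]
[6.  5.7 5.3 5.5 5.2 4.9 5.3 5.5] [0.57698689 0.16679236 0.02555821] 16.675
```

```bash
python3 - <<'E'
from h import *
c=eyes.get_calibration('wrist');w=eyes.get_image('wrist')
h=cv2.cvtColor(w,cv2.COLOR_RGB2HSV)
m=cv2.inRange(h,(100,70,15),(130,255,255))
N,L,St,C=cv2.connectedComponentsWithStats(m)
for i in range(1,N):
    if St[i,4]>150: print(St[i].tolist(),onz(c,*C[i],.0145).round(3))
print(manip.get_state()['contact_force'].round(1)); 
E
```

```text
[103, 0, 93, 17, 1050] [0.518 0.28  0.015]
[282, 0, 181, 156, 17952] [0.622 0.267 0.015]
[215, 206, 79, 17, 1326] [0.574 0.184 0.015]
[-1.3 -0.4  4.7]
```

```bash
python3 -c "
from rig import job
print(job.sign_off())"
```

```text
the job is handed in; nothing more can be done
None
```

I handed the job in at about 17 s with the blue box standing upright on the table, about 17 mm clear of the book, and the leaf flat on the left page under a fingertip pressing with about 5 N; the sign-off returned no verdict.

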